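Hook out the parts tray under the bench riser

ROBOT

A 6-joint arm with a two-finger parallel gripper is mounted at the origin on the work surface. World frame = base frame: x ahead of the robot, y to its left, z up, the work surface at z = 0. Lengths are in m, angles in rad, forces in N, time in s.
With the tool pointing down it reaches from about 0.275 to 0.725 m from the base axis. Payload 15.9 kg.
Tool frame: the origin (TCP) lies midway between the tips of the shut fingers; the grasp point (between the pads) lies 19 mm behind it (grasp_offset is the distance from the TCP to the grasp point, in m); z points along the fingers, y is the line along which they close (so a half turn about z gives the same grasp; the last joint's range is limited). The gripper opens to 85 mm and grips with 20 to 120 N. Pads are 22 mm wide; open, the fingers measure 114 mm over their backs; the gripper's body (76 mm by 85 mm) begins 54 mm behind the grasp point. The pads swing forward as they close: fully open they stand 13 mm farther back than shut.
Start: joints at [1.142, 0.213, -0.034, 1.323, 0, 1.571], TCP at [0.208, 0.455, 0.231] pointing down, gripper open.
Joint ranges: [-2.98, 2.98], [-0.74, 1.72], [-1.14, 1.35], [-2.1, 2.04], [-1.57, 1.44], [-3.14, 3.14]. Speed limits (rad/s): [1.89, 1.89, 2.39, 2.57, 3.14, 3.14].

INTERFACE

Orientations are given as a unit quaternion [x, y, z, w].
In Python, from workcell import sense, get_image, job_done, grasp_offset gives the robot as it stands. The module is installed in compiled form; this text tells all that it offers.
- The arm moves only by the tool move_arm, never from a script. Its argument "increments" is one flat list of numbers, 7 for each row, row after row: the finger opening in mm, from 0 to 85.4, then the shift along the tool's x, y, z in mm, then the turn, a rotation vector about the tool's x, y, z in rad. In form: [jaw, tx, ty, tz, wx, wy, wz, jaw, tx, ty, tz, wx, wy, wz, ...]. A call has 1 to 20 rows; each row is the pose to reach, as a shift and turn from the pose commanded when the call began, along the tool's axes at that moment; what a row does not reach only later rows make up. A row lasts 1/10 s, in which the tool goes at most 50 mm and 8.59 degrees, less where a joint would pass 70% of its speed; a pose out of reach is approached as far as the arm can. A call with a gripper value outside its range is refused whole. The fingers move at their own pace and stop on an object; "force" is the grip in N (left out, the last holds). Time passes only in rows, so rows that repeat a pose let the fingers close. It gives the time, the measured TCP pose, the force, the opening and the grip force at its end, in the units of the state.
- sense(): the state, without advancing time (a new reading comes with each control period).
- get_image(name): name is "scene" or "top"; returns a dict with "color" (384x512x3 uint8, red, green, blue), "mtx" (3x3 intrinsics, pixels), "R" (3x3) and "t" (3): a world point X has camera coordinates R X + t. Camera axes: x right, y down, z forward; pixel columns grow to the right and rows downward; lengths in m; the calibration is good to about 2 mm. A picture is of the moment at which its call begins. There is no depth.
- job_done(): hands the job in; it is judged then, once.
The state is a dict: "t": time; "qpos": joint angles; "qd": joint speeds; "effort": joint torques, N m; "position": TCP position; "tcp_rot": TCP orientation; "ft_force": force on the tool from outside, world axes, zero at the start; "torque": the same for the moment, N m; "width": opening from 0.0 (shut) to 1.0 (fully open); "finger_force": force on a finger pad.
Only numpy, scipy, OpenCV 4.12 (cv2) and the standard library are available. Lean on these libraries where they do the work, as an engineer would, in place of code of your own. Each camera call takes 0.05 s, during which the arm holds its last target. There are 200 camera calls.

TASK

The sliding parts tray under the white bench riser has been pushed in too far for fingers. Take the spring hook from the rubber mat, reach it in under the riser's front edge, feel for the tray's wire pull eye and draw the tray gently out to its stop, setting its hold-out catch there with a firm but careful pull; use the hook alone and keep gripper and arm off riser and tray. Then unhook, leave the tray fully out, lay the hook back down on the rubber mat and let go of it, leaving the things on the cork pad alone.

Things in the scene. Friction and masses are not known exactly. Their poses are not given: they have to be found in the camera images.
- shelf: White laminate riser fixed to the bench, 440 wide (y), 250 deep (x), its top board 104 to 120 high, closed at back and ends (16 thick), open at the front. Origin on the bench under the middle of the top's front edge; x points into the riser, away from the robot, y left, z up. Goods on it start 120 behind the edge, up to 180 high. It carries the hidden tray; nothing else is under it.
- ledge (a point): Middle of the lower front edge of the riser's top, 104 above the bench. The hook must go in below this ledge.
- tray_mean (a point): Fixed to the riser: where the lower middle of the tray's front face would be at the middle setting: 71 behind the ledge edge, 50 high. The true tray (thin sheet, 150 wide, 150 deep, rim 86 high) hangs rigidly up to 50 left or right and up to 11 deeper or nearer than this: hidden and not measured, so feel for it. Tray, eye and riser stand at most 12 N from the hook.
- pull_mean (a point): Fixed to the riser, like tray_mean for the pull eye: middle of its cross bar's axis, 55 behind the edge, 64 high; the true eye shares the tray's unknown offsets. Rigid level U of 5 mm wire on the tray's front face: side legs 11.5 left and right of its middle, bar 16 out from the face (wire axes). Its hole, 18 wide, 13.5 deep, is open above and below. Below it the tray's face is plain.
- tray (a joint): How far the hidden tray has slid out on its runners, along the riser's -x, in m: 0 fully in, hard against its inner stop, where it starts; 0.115 hard against its outer stop, fully out. About 2.5 N plus light damping (15 N per m/s) moves it; it stays where left. At the outer stop a pull of over 6 N, held for 0.3 s, sets the hold-out catch; this shows only in the force.
- hook: Spring hook (pull hook) lying on the rubber mat, 90 g, loose. Flat-sided wooden handle 100 long (x), 22 wide (y), 24 high (z); steel rod 5 thick runs from its front end along +x on the handle's axis, and its last part is bent straight up (+z). Origin at the centre of the handle's underside; x points from the handle to the hooked end, z up.
- hook_grip (a point): A place to grip the handle across its 22 mm width: on its axis, 30 ahead of the handle's centre, 12 above its underside.
- hook_tip (a point): Centre of the round end of the upturned tip (radius 2.5, so the tip's top is 2.5 higher): 140 ahead of hook_grip along the hook's x and 18 above the rod's axis, which is level with hook_grip. The upturned part is 5 thick.
- mat: Dark rubber bench mat fixed on the bench, 260 (x) by 170 (y) by 3 thick; origin at the centre of its underside. It lies to the left or to the right of the riser's front.
- pad: Cork pad fixed on the bench on the other side, 220 (x) by 150 (y) by 3 thick, origin at the centre of its underside. Carries four things to leave alone.
- stand: Bystander on the cork pad: round black screwdriver stand, 68 across, 90 high; origin under its centre.
- bottle: Bystander on the cork pad: white bottle, 36 across, 70 high; origin under its centre.
- loupe: Bystander on the cork pad: black eye loupe, 38 across, 28 high; origin under its centre.
- holder: Bystander on the cork pad: brass movement holder, 50 across, 24 high; origin under its centre.
Not all that is in view belongs to the job. Of the things like the hook, leave any that is blue or yellow; of the rest the larger one is meant.

How it is judged:
By the outcome, as a careful person would: the job done as asked, in the order asked, and still so for the second after the job is handed in, with the robot touching nothing.
It also fails if it takes over 72 s, if anything falls off the work surface, if the arm or the gripper's body presses on something with over 40 N, if the wrist force passes 120 N, or if a joint passes its speed limit or range.

## Working session

There is one attempt and no reset: what is moved stays moved. The work goes in short steps, Python scripts to look and compute and a tool call to move; the robot and the scene stay as the last step left them, time stands still between calls to the robot, and variables do not carry over. Pictures are saved under pics/ and viewed, at most 10 in all, crops included, and the job is handed in when it is done.

Besides the shell and the picture viewer there is one more tool, called after ">>>" as a command line: name --argument value ..., lists and objects as JSON in quotes. move_arm: Moves the arm, as the interface text tells. Its arguments: {"type":"object","properties":{"increments":{"type":"array","items":{"type":"number"}},"force":{"type":"number"}},"required":["increments"]}

```bash
mkdir -p pics; python3 - <<'E'
from workcell import *
import cv2,numpy as np
for n in("scene","top"):
    d=get_image(n); cv2.imwrite(f"pics/{n}0.png",d["color"][:,:,::-1]); np.savez(f"{n}0.npz",**d)
    print(n,d["mtx"].tolist(),np.round(d["R"],4).tolist(),np.round(d["t"],4).tolist(),(-d["R"].T@d["t"]).round(3))
s=sense();print(s,grasp_offset)
E
```

```text
scene [[400.26479115682423, 0.0, 253.21012869082213], [0.0, 400.26479115682423, 196.0385320037793], [0.0, 0.0, 1.0]] [[-0.1443, 0.9895, -0.0117], [0.659, 0.0873, -0.7471], [-0.7382, -0.1155, -0.6646]] [0.1744, -0.276, 1.5299] [1.336 0.028 0.813]
top [[498.0600857112403, 0.0, 251.0671701022557], [0.0, 498.0600857112403, 195.2974117702053], [0.0, 0.0, 1.0]] [[0.0182, -0.9995, 0.0249], [-0.9896, -0.0215, -0.1424], [0.1429, -0.0221, -0.9895]] [-0.1418, 0.5624, 1.6207] [ 0.328 -0.094  1.687]
{'t': 0.1, 'qpos': array([ 1.14198133e+00,  2.13307574e-01, -3.49954498e-02,  1.32350179e+00,
        1.30721508e-05,  1.57078531e+00]), 'qd': array([ 0.00105847, -0.00084895,  0.00218399,  0.00035575,  0.00022345,
        0.00027734]), 'effort': array([ 1.24952283e-03, -6.87244248e+01,  4.87806273e+01,  1.22000958e-02,
       -5.39293964e-06, -1.13959317e-05]), 'position': array([0.20776376, 0.45444871, 0.23086569]), 'tcp_rot': array([ 2.12763124e-01,  9.77103679e-01, -4.91305753e-04, -1.13676142e-04]), 'ft_force': array([0.65212086, 0.59087018, 0.82538583]), 'torque': array([-0.01772826, -0.01977429, -0.03661458]), 'finger_force': 0.0, 'width': 1.0000559206456006} 0.0187
```

View pics/scene0.png

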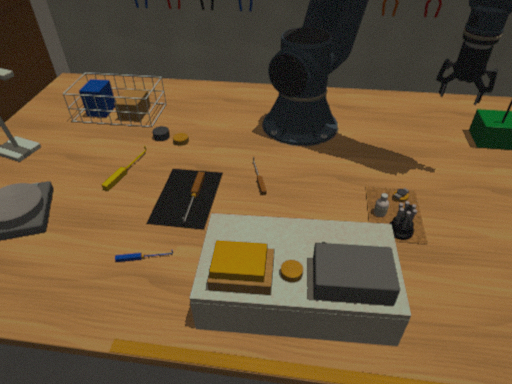

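View pics/top0.png

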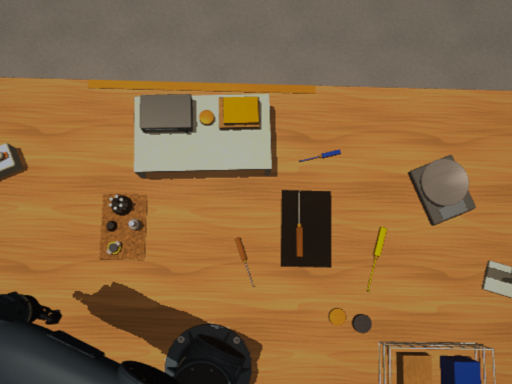

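The scene view shows the riser at the front with the mat and hook on its left. In the top view the riser's front edge is at row ~172 (cols 134–271). The mat is at (281–331, 190–267), with the hook's orange handle at about (299,240) and its rod pointing up to (299,192). The smaller brown one at (242,250) is a decoy.

```bash
cat > h.py <<'E'
import cv2,numpy as np
def load(n): return dict(np.load(n+".npz"))
def ray(d,uv,z):
    v=d["R"].T@np.linalg.inv(d["mtx"])@np.array([uv[0],uv[1],1.]); c=-d["R"].T@d["t"]
    return c+v*(z-c[2])/v[2]
def proj(d,X):
    p=d["mtx"]@(d["R"]@np.asarray(X)+d["t"]); return p[:2]/p[2]
def biggest(m,roi):
    z=np.zeros(m.shape[:2],np.uint8); x0,y0,x1,y1=roi; z[y0:y1,x0:x1]=m[y0:y1,x0:x1].astype(np.uint8)
    c,_=cv2.findContours(z,0,cv2.CHAIN_APPROX_NONE); return max(c,key=cv2.contourArea)
E
python3 - <<'E'
from h import *
for n,rm,rr,rh in(("top",(270,180,345,280),(125,85,285,185),(285,215,315,262)),("scene",(140,160,232,235),(185,205,415,345),(180,165,212,200))):
    d=load(n+"0"); c=d["color"].astype(int); hsv=cv2.cvtColor(d["color"],cv2.COLOR_RGB2HSV)
    m=c.max(2)<45; hm=(hsv[...,1]>120)&(c[...,0]>70)
    if n=="scene": pass
    # mat: dark + handle
    q=biggest(m,rm); hull=cv2.convexHull(q); r=cv2.boxPoints(cv2.minAreaRect(hull))
    ap=cv2.approxPolyDP(hull,4,True)[:,0]
    print(n,"mat",[ray(d,p,.003).round(3).tolist() for p in (r if n=="top" else ap)])
    w=(hsv[...,1]<45)&(c.min(2)>120); q=biggest(w,rr); hull=cv2.convexHull(q); ap=cv2.approxPolyDP(hull,4,True)[:,0]
    print("riser px",ap.tolist(),[ray(d,p,.12).round(3).tolist() for p in ap])
    # handle
    q=biggest(hm,rh); r=cv2.minAreaRect(q); print("handle",r,[ray(d,p,.025).round(4).tolist() for p in cv2.boxPoints(r)])
    M=cv2.moments(q);print(ray(d,(M["m10"]/M["m00"],M["m01"]/M["m00"]),.022).round(4))
    cv2.imwrite(f"pics/{n}c.png",cv2.resize(d["color"][rm[1]:rm[3],rm[0]:rm[2],::-1],None,fx=6,fy=6,interpolation=cv2.INTER_CUBIC))
E
```

```text
top mat [[0.588, -0.237, 0.003], [0.592, -0.402, 0.003], [0.336, -0.401, 0.003], [0.333, -0.24, 0.003]]
riser px [[267, 94], [270, 168], [135, 171], [135, 97]] [[0.89, -0.175, 0.12], [0.644, -0.188, 0.12], [0.624, 0.242, 0.12], [0.869, 0.255, 0.12]]
handle ((299.0, 239.5), (33.0, 6.0), 90.0) [[0.477, -0.2834, 0.025], [0.4774, -0.3036, 0.025], [0.3675, -0.304, 0.025], [0.3671, -0.284, 0.025]]
[ 0.4194 -0.2941  0.022 ]
scene mat [[0.339, -0.233, 0.003], [0.589, -0.232, 0.003], [0.59, -0.392, 0.003], [0.344, -0.393, 0.003]]
riser px [[210, 218], [217, 214], [390, 225], [410, 314], [190, 297]] [[0.661, -0.186, 0.12], [0.645, -0.172, 0.12], [0.627, 0.248, 0.12], [0.869, 0.26, 0.12], [0.889, -0.175, 0.12]]
handle ((195.5, 180.5), (31.0, 31.0), 90.0) [[0.3424, -0.3669, 0.025], [0.3293, -0.2666, 0.025], [0.4778, -0.2329, 0.025], [0.4899, -0.3243, 0.025]]
[ 0.3799 -0.3007  0.022 ]
```

View pics/topc.png

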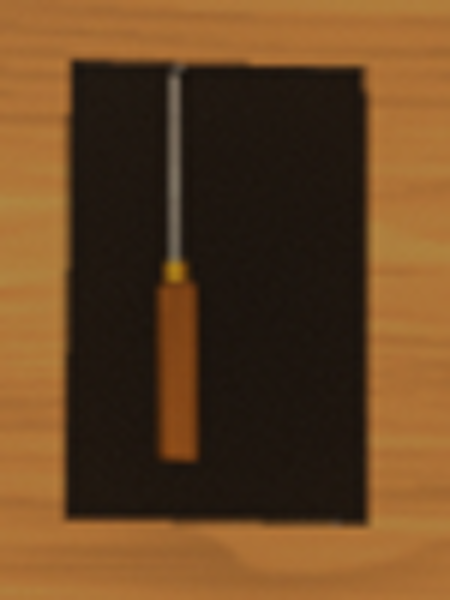

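View pics/scenec.png

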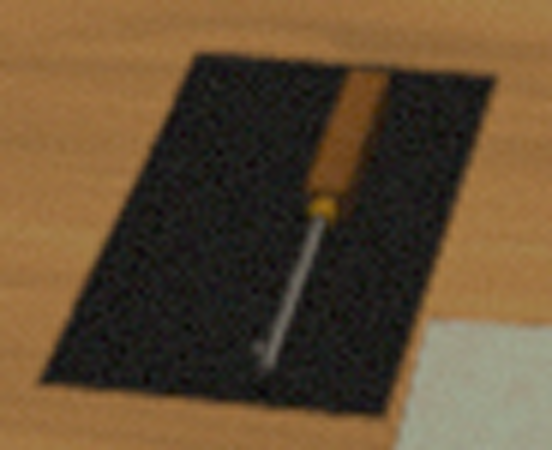

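The top crop shows the hook handle at cols 296–303 and rows 227–257, the ferrule just above it, and the rod running up to about (299.7,191). The scene crop shows the rod ending at about (184.5,221), with a small bump for the upturned tip next to it. Next I refine these.

```bash
python3 - <<'E'
from h import *
d=load("top0"); c=d["color"].astype(float); g=c.sum(2)/3
# rod centre per row, z=.015
P=[]
for r in range(196,223,1):
    w=np.clip(g[r,290:310]-45,0,None); P.append(ray(d,((w*np.arange(290,310)).sum()/w.sum(),r),.015))
P=np.array(P); a,b=np.polyfit(P[:,0],P[:,1],1); print("rod yaw",a,"y at x=.44",a*.44+b,"resid",np.std(P[:,1]-a*P[:,0]-b))
# handle along x: red-blue profile
hc=(c[...,0]-c[...,2])[:,297:303].mean(1); print("handle prof",[(r,int(hc[r])) for r in list(range(220,232))+list(range(252,262))])
print("rod prof",[(r,int(g[r,298:301].mean())) for r in range(185,198)])
hy=(c[...,0]-c[...,2])[232:254].mean(0); print("handle cols",[(u,int(hy[u])) for u in range(292,308)])
for r in(223,225,227,257): print(r,ray(d,(299.5,r),.02).round(4),ray(d,(299.5,r),.027).round(4))
print("tip px for end", ray(d,(299.7,191),.033))
# riser front edge half-level
g=c.min(2); F=[]
for u in range(142,264,3):
    col=g[150:185,u]; hi=np.median(col[:12]); k=np.argmax(col<hi*.55); f=150+k-1+(col[k-1]-hi*.55)/(col[k-1]-col[k]); F.append(ray(d,(u,f),.12))
F=np.array(F); p=np.polyfit(F[:,1],F[:,0],1); print("front x = %.4f*y + %.4f"%tuple(p), np.std(F[:,0]-np.polyval(p,F[:,1])))
for nm,rows,u0,u1,s in(("L",range(105,165,3),128,142,1),("R",range(105,165,3),262,278,-1)):
    E=[]
    for r in rows:
        row=g[r,u0:u1]; row=row if s>0 else row[::-1]; hi=np.median(row[-4:]); lo=np.median(row[:3]); t=(hi+lo)/2; k=np.argmax(row>t); f=k-1+(t-row[k-1])/(row[k]-row[k-1]); u=u0+f if s>0 else u1-1-f; E.append(ray(d,(u,r),.12))
    E=np.array(E); q=np.polyfit(E[:,0],E[:,1],1); print(nm,"y=%.4f*x+%.4f"%tuple(q),np.std(E[:,1]-np.polyval(q,E[:,0])), "y at front", np.polyval(q,.634))
E
```

```text
rod yaw 0.004759238771685663 y at x=.44 -0.29338196262884386 resid 1.3472993043462249e-05
handle prof [(220, 16), (221, 16), (222, 19), (223, 44), (224, 85), (225, 87), (226, 85), (227, 80), (228, 95), (229, 97), (230, 97), (231, 98), (252, 104), (253, 105), (254, 106), (255, 103), (256, 73), (257, 21), (258, 13), (259, 14), (260, 16), (261, 15)]
rod prof [(185, 110), (186, 107), (187, 109), (188, 113), (189, 107), (190, 77), (191, 57), (192, 51), (193, 70), (194, 73), (195, 72), (196, 72), (197, 73)]
handle cols [(292, 15), (293, 14), (294, 13), (295, 21), (296, 60), (297, 98), (298, 108), (299, 108), (300, 108), (301, 106), (302, 78), (303, 25), (304, 12), (305, 13), (306, 14), (307, 13)]
223 [ 0.4777 -0.2958  0.02  ] [ 0.477  -0.2949  0.027 ]
225 [ 0.4709 -0.2958  0.02  ] [ 0.4703 -0.2949  0.027 ]
227 [ 0.4642 -0.2958  0.02  ] [ 0.4636 -0.295   0.027 ]
257 [ 0.3641 -0.2962  0.02  ] [ 0.364  -0.2954  0.027 ]
tip px for end [ 0.58457614 -0.29439405  0.033     ]
front x = -0.0471*y + 0.6339 0.0005306558383827403
L y=0.0546*x+0.2124 0.00039937764944471813 y at front 0.2470340364562065
R y=0.0487*x+-0.2233 0.0007466590853997061 y at front -0.19242580697434997
```

>>> move_arm --increments '[60,-526,-582,40,0,0,-0.4335,60,-526,-582,40,0,0,-0.4335,60,-526,-582,40,0,0,-0.4335,60,-526,-582,40,0,0,-0.4335,60,-526,-582,40,0,0,-0.4335,60,-526,-582,40,0,0,-0.4335,60,-526,-582,40,0,0,-0.4335,60,-526,-582,40,0,0,-0.4335,60,-526,-582,40,0,0,-0.4335,60,-526,-582,40,0,0,-0.4335,60,-526,-582,40,0,0,-0.4335,60,-526,-582,40,0,0,-0.4335,60,-526,-582,40,0,0,-0.4335,60,-526,-582,40,0,0,-0.4335,60,-526,-582,130,0,0,-0.4335,60,-526,-582,130,0,0,-0.4335,60,-526,-582,130,0,0,-0.4335,60,-526,-582,130,0,0,-0.4335,60,-526,-582,130,0,0,-0.4335,60,-526,-582,130,0,0,-0.4335]' --force 60

```text
t: 2.1
position: [0.4444, -0.2928, 0.102]
tcp_rot: [-0.003, 1.0, -0.0, 0.0]
ft_force: [0.2, -0.6, 0.3]
width: 0.702
finger_force: 0.0
```

>>> move_arm --increments '[60,0,-1,50,0,0,0,60,0,-1,80,0,0,0,60,0,-1,94,0,0,0,60,0,-1,94,0,0,0,60,0,-1,94,0,0,0,10,0,-1,94,0,0,0,10,0,-1,94,0,0,0,10,0,-1,94,0,0,0,10,0,-1,94,0,0,0,10,0,-1,94,0,0,0,10,0,-1,94,0,0,0,10,0,-1,94,0,0,0,10,0,-1,94,0,0,0,10,0,-1,94,0,0,0,10,0,-1,94,0,0,0]' --force 90

```text
t: 3.6
position: [0.4448, -0.2946, 0.0086]
tcp_rot: [-0.002, 1.0, -0.0, 0.001]
ft_force: [-3.3, 2.9, 15.8]
width: 0.24
finger_force: 88.8
```

>>> move_arm --increments '[10,0,0,-10,0,0,0,10,0,0,-30,0,0,0,10,0,0,-60,0,0,0,10,0,0,-90,0,0,0,10,0,0,-90,0,0,0,10,0,0,-90,0,0,0]'

```text
t: 4.2
position: [0.4446, -0.2945, 0.0981]
tcp_rot: [-0.002, 1.0, -0.0, 0.001]
ft_force: [0.5, 0.5, -2.3]
width: 0.232
finger_force: 88.4
```

```bash
python3 - <<'E'
from h import *
from workcell import *
a=[]
for n in("scene","top"):
    d=get_image(n); np.savez(n+"1.npz",**d); p=proj(d,(.55,-.294,.1)); u,v=p.astype(int); print(n,u,v)
    a.append(cv2.resize(d["color"][max(v-45,0):v+45,u-32:u+32,::-1],(384,540),interpolation=cv2.INTER_CUBIC))
cv2.imwrite("pics/lift.png",np.hstack(a)); s=sense(); print(s["position"],s["ft_force"],s["torque"],s["width"])
E
```

```text
scene 180 190
top 302 198
[ 0.44380683 -0.29396284  0.09661158] [-0.03991519 -0.06924202 -0.67126446] [ 0.07022671 -0.03671296 -0.01887341] 0.23196496876098321
```

View pics/lift.png

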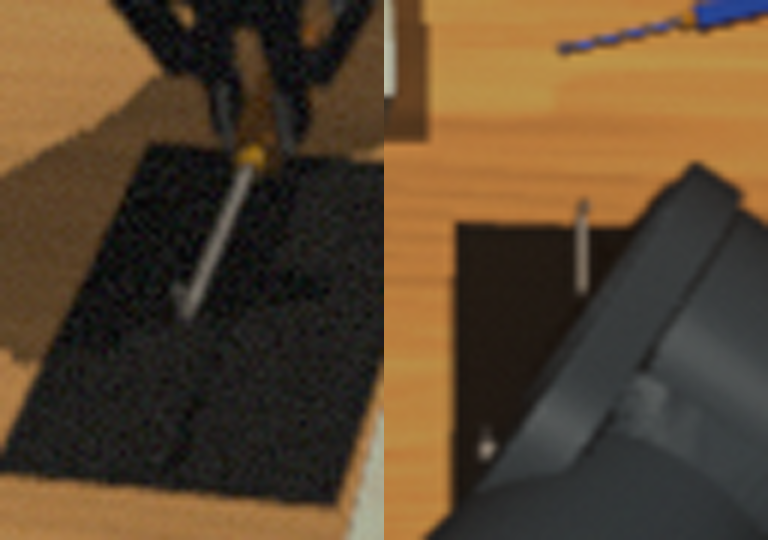

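The hook is held. In the scene image the rod runs (189.2,173.3) to (179.2,197.8), with the bump at (178,192.5). In the top image the tip is at (303.2,187.2). I'll check these against the expected projection.

```bash
python3 - <<'E'
from h import *
s=load("scene1");t=load("top1")
p=np.array([.4438,-.294,.0966+.0064])
for n,o in(("tip",(.14,.0008,.018)),("rodend",(.1425,.0008,0)),("ferrule",(.036,0,0))): print(n,proj(s,p+o).round(1),proj(t,p+o).round(1))
# triangulate tip
def tri(a,b):
    A=[];B=[]
    for d,uv in((s,a),(t,b)):
        v=d["R"].T@np.linalg.inv(d["mtx"])@np.array([*uv,1.]);v/=np.linalg.norm(v);c=-d["R"].T@d["t"];M=np.eye(3)-np.outer(v,v);A.append(M);B.append(M@c)
    return np.linalg.solve(sum(A),sum(B))
print("tip",tri((178,192.5),(303.2,187.2)),"exp",p+(.14,.0008,.018))
E
```

```text
tip [176.6 193.3] [302.7 187.1]
rodend [177.3 199. ] [302.  187.2]
ferrule [187.6 174.2] [302.1 220.1]
tip [ 0.58243531 -0.29222515  0.12282382] exp [ 0.5838 -0.2932  0.121 ]
```

>>> move_arm --increments '[10,-10,40,0,0,0,-0.02,10,-20,80,0,0,0,-0.044,10,-30,120,0,0,0,-0.044,10,-30,160,0,0,0,-0.044,10,-30,200,0,0,0,-0.044,10,-30,240,0,0,0,-0.044,10,-30,280,20,0,0,-0.044,10,-30,314,45,0,0,-0.044,10,-30,314,68,0,0,-0.044,10,-30,314,68,0,0,-0.044,10,-30,314,68,0,0,-0.044]'

```text
t: 5.4
position: [0.4722, 0.0196, 0.0291]
tcp_rot: [-0.024, 1.0, -0.0, -0.001]
ft_force: [0.8, -0.3, -0.4]
width: 0.233
finger_force: 88.6
```

```bash
cat > st.py <<'E'
import numpy as np
from workcell import sense
from scipy.spatial.transform import Rotation as Ro
s=sense(); O=np.array([.6326,.0273]); ex=np.array([.9988,.049]); ey=np.array([-.049,.9988])
R=Ro.from_quat(s["tcp_rot"]).as_matrix(); hx=-R[:,0]
tip=s["position"]+.14*hx+np.array([0,0,.0244])
f=s["ft_force"]
print("t",s["t"],"tcp",s["position"].round(4),"tip s,l,z mm",((tip[:2]-O)@ex*1e3).round(1),((tip[:2]-O)@ey*1e3).round(1),(tip[2]*1e3).round(1),"hx",hx.round(4),"F s,l,z",round(f[:2]@ex,2),round(f[:2]@ey,2),round(f[2],2),"T",s["torque"].round(2),"w",round(s["width"],3))
E
python3 st.py
```

```text
t 5.4 tcp [0.4722 0.0196 0.0291] tip s,l,z mm -20.6 0.1 53.3 hx [ 0.9988  0.0485 -0.0018] F s,l,z 0.75 -0.33 -0.36 T [ 0.02  0.01 -0.06] w 0.233
```

>>> move_arm --increments '[10,-35,0,-1,0,0,0,10,-60,0,-1,0,0,0,10,-77,0,-1,0,0,0,10,-77,0,-1,0,0,0,10,-77,0,-1,0,0,0,10,-77,0,-1,0,0,0]'

```text
t: 6.0
position: [0.549, 0.0231, 0.0307]
tcp_rot: [-0.024, 1.0, 0.0, -0.0]
ft_force: [-0.8, 0.3, -0.8]
width: 0.235
finger_force: 88.6
```

```bash
python3 st.py
```

```text
t 6.0 tcp [0.549  0.0231 0.0307] tip s,l,z mm 56.3 -0.2 55.1 hx [ 9.988e-01  4.800e-02 -1.000e-04] F s,l,z -0.78 0.35 -0.78 T [ 0. -0.  0.] w 0.235
```

>>> move_arm --increments '[10,-1,0,0,0,0,0,10,-2,0,0,0,0,0,10,-2,0,0,0,0,0]'

```text
t: 6.3
position: [0.5517, 0.0237, 0.0305]
tcp_rot: [-0.024, 1.0, 0.0, 0.0]
ft_force: [-0.3, 0.4, -1.8]
width: 0.232
finger_force: 88.6
```

>>> move_arm --increments '[10,-1,0,0,0,0,0,10,-2,0,0,0,0,0,10,-2,0,0,0,0,0]'

```text
t: 6.6
position: [0.5536, 0.0238, 0.0302]
tcp_rot: [-0.024, 1.0, 0.0, -0.0]
ft_force: [-0.1, -0.4, -1.4]
width: 0.236
finger_force: 88.6
```

>>> move_arm --increments '[10,-1,0,0,0,0,0,10,-2,0,0,0,0,0,10,-2,0,0,0,0,0]'

```text
t: 6.9
position: [0.5541, 0.0238, 0.0296]
tcp_rot: [-0.024, 1.0, -0.0, -0.002]
ft_force: [-8.5, 0.4, 0.5]
width: 0.237
finger_force: 88.7
```

>>> move_arm --increments '[10,12,0,0,0,0,0,10,23,0,0,0,0,0,10,23,0,-13,0,0,0,10,23,0,-13,0,0,0,10,20,0,-13,0,0,0,10,18.8,0,-13,0,0,0,10,18.8,0,-13,0,0,0]'

```text
t: 7.6
position: [0.5371, 0.023, 0.0428]
tcp_rot: [-0.024, 1.0, -0.0, -0.0]
ft_force: [-0.2, -0.8, -0.7]
width: 0.234
finger_force: 88.6
```

```bash
python3 st.py
```

```text
t 7.6 tcp [0.5371 0.023  0.0428] tip s,l,z mm 44.4 0.3 67.2 hx [ 9.988e-01  4.870e-02 -4.000e-04] F s,l,z -0.27 -0.78 -0.66 T [ 0.02 -0.    0.03] w 0.234
```

>>> move_arm --increments '[10,4,3,0,0,0,0,10,4,18,0,0,0,0,10,4,33,0,0,0,0,10,4,33,0,0,0,0,10,2,33,0,0,0,0,10,0.8,33,0,0,0,0,10,0.8,33,0,0,0,0]'

```text
t: 8.3
position: [0.5348, 0.0557, 0.0433]
tcp_rot: [-0.024, 1.0, -0.0, 0.0]
ft_force: [0.2, -0.1, -1.3]
width: 0.237
finger_force: 88.6
```

```bash
python3 st.py
```

```text
t 8.3 tcp [0.5348 0.0557 0.0433] tip s,l,z mm 43.7 33.1 67.7 hx [9.988e-01 4.840e-02 1.000e-04] F s,l,z 0.23 -0.08 -1.32 T [0.02 0.01 0.  ] w 0.237
```

>>> move_arm --increments '[10,-1,0,0,0,0,0,10,-1,0,0,0,0,0,10,-1,0,0,0,0,0]'

```text
t: 8.6
position: [0.5355, 0.0558, 0.0433]
tcp_rot: [-0.024, 1.0, -0.0, -0.0]
ft_force: [0.3, -0.2, -0.6]
width: 0.237
finger_force: 88.6
```

>>> move_arm --increments '[10,5,-3,0,0,0,0,10,5,-25,0,0,0,0,10,5,-50,0,0,0,0,10,5,-66,0,0,0,0,10,5,-66,0,0,0,0,10,2,-66,0,0,0,0,10,0.8,-66,0,0,0,0,10,0.8,-66,0,0,0,0]'

```text
t: 9.4
position: [0.5382, -0.0093, 0.0433]
tcp_rot: [-0.025, 1.0, 0.0, 0.0]
ft_force: [0.6, -0.4, -1.2]
width: 0.233
finger_force: 88.6
```

```bash
python3 st.py
```

```text
t 9.4 tcp [ 0.5382 -0.0093  0.0433] tip s,l,z mm 43.9 -31.9 67.7 hx [9.988e-01 4.950e-02 1.000e-04] F s,l,z 0.59 -0.43 -1.23 T [ 0.03 -0.01  0.01] w 0.233
```

>>> move_arm --increments '[10,4,2,0,0,0,0,10,4,15,0,0,0,0,10,4,15.5,0,0,0,0,10,2,15.5,0,0,0,0,10,0,15.5,0,0,0,0,10,0,15.5,0,0,0,0]'

```text
t: 10.0
position: [0.5376, 0.0054, 0.0433]
tcp_rot: [-0.024, 1.0, -0.0, 0.0]
ft_force: [-0.1, 0.0, -0.4]
width: 0.235
finger_force: 88.6
```

```bash
python3 st.py
```

```text
t 10.0 tcp [0.5376 0.0054 0.0433] tip s,l,z mm 44.0 -17.3 67.7 hx [9.988e-01 4.860e-02 2.000e-04] F s,l,z -0.06 0.04 -0.42 T [-0.    0.01 -0.02] w 0.235
```

>>> move_arm --increments '[10,4,3,0,0,0,0,10,4,18,0,0,0,0,10,4,33.5,0,0,0,0,10,4,33.5,0,0,0,0,10,2,33.5,0,0,0,0,10,0,33.5,0,0,0,0,10,0,33.5,0,0,0,0]'

```text
t: 10.7
position: [0.5359, 0.0387, 0.0433]
tcp_rot: [-0.024, 1.0, -0.0, 0.0]
ft_force: [-0.8, -0.2, -0.6]
width: 0.233
finger_force: 88.6
```

```bash
python3 st.py
```

```text
t 10.7 tcp [0.5359 0.0387 0.0433] tip s,l,z mm 44.0 16.0 67.7 hx [9.988e-01 4.840e-02 2.000e-04] F s,l,z -0.77 -0.15 -0.61 T [-0.03 -0.   -0.03] w 0.233
```

>>> move_arm --increments '[10,4,3,0,0,0,0,10,4,18,0,0,0,0,10,4,34,0,0,0,0,10,4,34,0,0,0,0,10,2,34,0,0,0,0,10,0,34,0,0,0,0,10,0,34,0,0,0,0]'

```text
t: 11.4
position: [0.5333, 0.0728, 0.043]
tcp_rot: [-0.024, 1.0, 0.0, -0.001]
ft_force: [-5.0, 2.3, 0.8]
width: 0.235
finger_force: 88.7
```

```bash
python3 st.py
```

```text
t 11.4 tcp [0.5333 0.0728 0.043 ] tip s,l,z mm 43.1 50.3 67.1 hx [ 0.9988  0.0488 -0.0016] F s,l,z -4.91 2.57 0.82 T [0.35 0.76 0.28] w 0.235
```

>>> move_arm --increments '[10,4,0,0,0,0,0,10,4,0,6,0,0,0,10,4,0,13,0,0,0,10,4,0,13,0,0,0,10,-6,0,13,0,0,0,10,-13.4,0,13,0,0,0,10,-13.4,0,13,0,0,0,10,-13.4,0,13,0,0,0]'

```text
t: 12.2
position: [0.5476, 0.0736, 0.0303]
tcp_rot: [-0.024, 1.0, 0.0, 0.0]
ft_force: [-0.5, 0.1, -1.6]
width: 0.231
finger_force: 88.6
```

```bash
python3 st.py
```

```text
t 12.2 tcp [0.5476 0.0736 0.0303] tip s,l,z mm 57.4 50.3 54.7 hx [9.988e-01 4.860e-02 1.000e-04] F s,l,z -0.52 0.15 -1.64 T [ 0.03 -0.02  0.01] w 0.231
```

>>> move_arm --increments '[10,0,0,-4,0,0,0,10,0,0,-6,0,0,0,10,0,0,-6,0,0,0]'

```text
t: 12.5
position: [0.5474, 0.0736, 0.0368]
tcp_rot: [-0.024, 1.0, 0.0, 0.0]
ft_force: [-0.7, 0.3, -0.1]
width: 0.23
finger_force: 88.6
```

```bash
python3 st.py
```

```text
t 12.5 tcp [0.5474 0.0736 0.0368] tip s,l,z mm 57.2 50.3 61.3 hx [9.988e-01 4.870e-02 7.000e-04] F s,l,z -0.72 0.35 -0.07 T [0.04 0.02 0.02] w 0.23
```

>>> move_arm --increments '[10,0,0,-4,0,0,0,10,0,0,-9.5,0,0,0,10,0,0,-9.5,0,0,0,10,0,0,-9.5,0,0,0]'

```text
t: 12.9
position: [0.5475, 0.0736, 0.046]
tcp_rot: [-0.024, 1.0, 0.0, 0.0]
ft_force: [-0.2, -0.6, -1.4]
width: 0.236
finger_force: 88.6
```

```bash
python3 st.py
```

```text
t 12.9 tcp [0.5475 0.0736 0.046 ] tip s,l,z mm 57.2 50.4 70.5 hx [9.988e-01 4.870e-02 5.000e-04] F s,l,z -0.23 -0.59 -1.39 T [0.05 0.02 0.01] w 0.236
```

>>> move_arm --increments '[10,2,0,0,0,0,0,10,4,0,0,0,0,0,10,5,0,0,0,0,0,10,6,0,0,0,0,0,10,7,0,0,0,0,0,10,8,0,0,0,0,0]'

```text
t: 13.5
position: [0.5394, 0.0732, 0.0459]
tcp_rot: [-0.024, 1.0, 0.0, 0.0]
ft_force: [3.3, -0.4, -0.9]
width: 0.234
finger_force: 88.6
```

```bash
python3 st.py
```

```text
t 13.5 tcp [0.5394 0.0732 0.0459] tip s,l,z mm 49.2 50.4 70.3 hx [9.988e-01 4.870e-02 4.000e-04] F s,l,z 3.25 -0.53 -0.86 T [ 0.02 -0.45 -0.  ] w 0.234
```

>>> move_arm --increments '[10,3,0,0,0,0,0,10,7,0,0,0,0,0,10,11,0,0,0,0,0,10,15,0,0,0,0,0,10,19,0,0,0,0,0,10,23,0,0,0,0,0,10,27,0,0,0,0,0,10,31,0,0,0,0,0,10,35,0,0,0,0,0,10,39,0,0,0,0,0,10,43,0,0,0,0,0,10,47,0,0,0,0,0,10,51,0,0,0,0,0,10,55,0,0,0,0,0,10,59,0,0,0,0,0,10,63,0,0,0,0,0,10,67,0,0,0,0,0,10,71,0,0,0,0,0,10,75,0,0,0,0,0,10,79,0,0,0,0,0]'

```text
t: 15.5
position: [0.46, 0.0693, 0.0458]
tcp_rot: [-0.024, 1.0, -0.0, -0.0]
ft_force: [3.5, 0.9, -1.0]
width: 0.233
finger_force: 88.6
```

```bash
python3 st.py
```

```text
t 15.5 tcp [0.46   0.0693 0.0458] tip s,l,z mm -30.3 50.3 70.2 hx [ 0.9988  0.0487 -0.    ] F s,l,z 3.53 0.69 -1.03 T [ 0.16 -0.55  0.11] w 0.233
```

>>> move_arm --increments '[10,4,0,0,0,0,0,10,8,0,0,0,0,0,10,12,0,0,0,0,0,10,16,0,0,0,0,0,10,20,0,0,0,0,0,10,23,0,0,0,0,0,10,25,0,0,0,0,0,10,27,0,0,0,0,0]'

```text
t: 16.3
position: [0.4333, 0.068, 0.0458]
tcp_rot: [-0.024, 1.0, 0.0, 0.0]
ft_force: [3.1, 1.0, -0.8]
width: 0.235
finger_force: 88.6
```

```bash
python3 st.py
```

```text
t 16.3 tcp [0.4333 0.068  0.0458] tip s,l,z mm -57.1 50.4 70.2 hx [0.9988 0.0487 0.    ] F s,l,z 3.11 0.83 -0.81 T [ 0.23 -0.45  0.13] w 0.235
```

>>> move_arm --increments '[10,1,0,0,0,0,0,10,2,0,0,0,0,0,10,3,0,0,0,0,0,10,4,0,0,0,0,0,10,4,0,0,0,0,0]'

```text
t: 16.8
position: [0.4293, 0.0678, 0.0458]
tcp_rot: [-0.024, 1.0, 0.0, -0.0]
ft_force: [1.9, 0.3, -0.8]
width: 0.234
finger_force: 88.6
```

```bash
python3 st.py
```

```text
t 16.8 tcp [0.4293 0.0678 0.0458] tip s,l,z mm -61.1 50.4 70.2 hx [ 9.988e-01  4.870e-02 -1.000e-04] F s,l,z 1.93 0.18 -0.84 T [ 0.25 -0.27  0.1 ] w 0.234
```

>>> move_arm --increments '[10,0.5,0,0,0,0,0,10,0.5,0,0,0,0,0,10,0.5,0,0,0,0,0]'

```text
t: 17.1
position: [0.4289, 0.0678, 0.0458]
tcp_rot: [-0.024, 1.0, 0.0, -0.0]
ft_force: [1.9, 1.5, -0.6]
width: 0.233
finger_force: 88.6
```

>>> move_arm --increments '[10,0.6,0,0,0,0,0,10,0.6,0,0,0,0,0]'

```text
t: 17.3
position: [0.4283, 0.0677, 0.0458]
tcp_rot: [-0.024, 1.0, 0.0, -0.0]
ft_force: [2.0, 1.2, -1.5]
width: 0.233
finger_force: 88.6
```

>>> move_arm --increments '[10,0.6,0,0,0,0,0,10,0.6,0,0,0,0,0]'

```text
t: 17.5
position: [0.4277, 0.0677, 0.0458]
tcp_rot: [-0.024, 1.0, 0.0, -0.0]
ft_force: [2.0, 1.4, -2.2]
width: 0.233
finger_force: 88.6
```

>>> move_arm --increments '[10,0.6,0,0,0,0,0,10,0.6,0,0,0,0,0]'

```text
t: 17.7
position: [0.4272, 0.0677, 0.0459]
tcp_rot: [-0.024, 1.0, 0.0, 0.0]
ft_force: [3.5, 1.7, -1.1]
width: 0.233
finger_force: 88.6
```

```bash
python3 st.py
```

```text
t 17.7 tcp [0.4272 0.0677 0.0459] tip s,l,z mm -63.1 50.4 70.3 hx [9.988e-01 4.870e-02 3.000e-04] F s,l,z 3.53 1.53 -1.09 T [ 0.27 -0.54  0.11] w 0.233
```

>>> move_arm --increments '[10,0.5,0,0,0,0,0,10,0.5,0,0,0,0,0]'

```text
t: 17.9
position: [0.4271, 0.0677, 0.046]
tcp_rot: [-0.024, 1.0, 0.0, 0.0]
ft_force: [5.6, 0.7, -1.8]
width: 0.234
finger_force: 88.6
```

```bash
python3 st.py
```

```text
t 17.9 tcp [0.4271 0.0677 0.046 ] tip s,l,z mm -63.3 50.4 70.5 hx [9.988e-01 4.870e-02 9.000e-04] F s,l,z 5.66 0.47 -1.85 T [ 0.18 -0.96  0.08] w 0.234
```

>>> move_arm --increments '[10,0.3,0,0,0,0,0,10,0.5,0,0,0,0,0,10,0.5,0,0,0,0,0]'

```text
t: 18.2
position: [0.427, 0.0677, 0.0461]
tcp_rot: [-0.024, 1.0, 0.0, 0.001]
ft_force: [6.1, 1.0, -2.8]
width: 0.237
finger_force: 88.5
```

```bash
python3 st.py
```

```text
t 18.2 tcp [0.427  0.0677 0.0461] tip s,l,z mm -63.4 50.4 70.7 hx [0.9988 0.0487 0.0016] F s,l,z 6.17 0.69 -2.77 T [ 0.2  -1.27  0.12] w 0.237
```

>>> move_arm --increments '[10,0.3,0,0,0,0,0,10,0.3,0,0,0,0,0,10,0.3,0,0,0,0,0,10,0.3,0,0,0,0,0,10,0.3,0,0,0,0,0]'

```text
t: 18.7
position: [0.4269, 0.0677, 0.0462]
tcp_rot: [-0.024, 1.0, 0.0, 0.001]
ft_force: [8.5, 2.0, -2.5]
width: 0.234
finger_force: 88.5
```

```bash
python3 st.py
```

```text
t 18.7 tcp [0.4269 0.0677 0.0462] tip s,l,z mm -63.5 50.4 70.9 hx [0.9988 0.0486 0.002 ] F s,l,z 8.56 1.62 -2.5 T [ 0.25 -1.38  0.1 ] w 0.234
```

>>> move_arm --increments '[10,0,0,0,0,0,0,10,0,0,0,0,0,0,10,0,0,0,0,0,0,10,0,0,0,0,0,0,10,0,0,0,0,0,0,10,0,0,0,0,0,0]'

```text
t: 19.3
position: [0.4269, 0.0677, 0.0462]
tcp_rot: [-0.024, 1.0, 0.0, 0.001]
ft_force: [8.0, 1.5, -2.3]
width: 0.236
finger_force: 88.5
```

```bash
python3 st.py
```

```text
t 19.3 tcp [0.4269 0.0677 0.0462] tip s,l,z mm -63.5 50.4 70.8 hx [0.9988 0.0486 0.0019] F s,l,z 8.07 1.13 -2.3 T [ 0.21 -1.41  0.13] w 0.236
```

>>> move_arm --increments '[10,-2,0,0,0,0,0,10,-5.2,0,0,0,0,0,10,-5.2,0,0,0,0,0,10,-5.2,0,5,0,0,0,10,-5.2,0,11,0,0,0,10,-5.2,0,19,0,0,0,10,-5.2,0,19,0,0,0,10,-5.2,0,19,0,0,0]'

```text
t: 20.1
position: [0.4307, 0.0678, 0.0265]
tcp_rot: [-0.024, 1.0, -0.0, -0.0]
ft_force: [0.8, 0.4, -1.0]
width: 0.232
finger_force: 88.7
```

```bash
python3 st.py; python3 - <<'E'
from h import *
from workcell import *
a=[]
for n in("scene","top"):
    d=get_image(n); np.savez(n+"2.npz",**d); u,v=proj(d,(.55,.05,.06)).astype(int); print(n,u,v)
    a.append(cv2.resize(d["color"][v-45:v+45,u-32:u+32,::-1],(384,540),interpolation=cv2.INTER_CUBIC))
cv2.imwrite("pics/out.png",np.hstack(a))
E
```

```text
t 20.1 tcp [0.4307 0.0678 0.0265] tip s,l,z mm -59.7 50.3 50.8 hx [ 9.988e-01  4.870e-02 -8.000e-04] F s,l,z 0.8 0.39 -1.03 T [-0.    0.    0.02] w 0.232
scene 306 213
top 196 197
```

View pics/out.png

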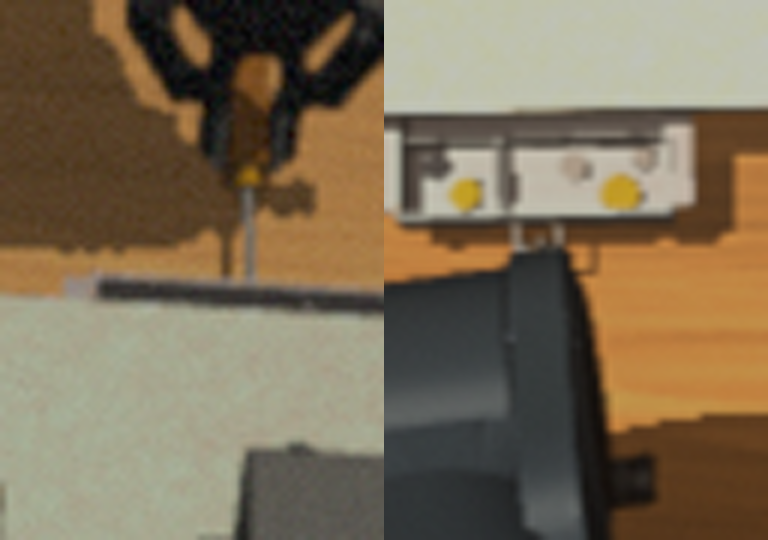

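The tray is out with the eye visible at crop (515–563, 235), and the hook is free beneath it. I'll retract and go back to the mat.

>>> move_arm --increments '[10,12,0,0,0,0,0,10,30,0,0,0,0,0,10,48,0,0,0,0,0,10,50,0,-30,0,0,0,10,50,-30,-70,0,0,0,10,45,-70,-75,0,0,0,10,40,-110,-75,0,0,0,10,35,-150,-75,0,0,0.01,10,30,-190,-75,0,0,0.02,10,25,-230,-75,0,0,0.03,10,15,-270,-75,0,0,0.044,10,10,-310,-75,0,0,0.044,10,3.5,-345,-75,0,0,0.044,10,3.5,-362,-75,0,0,0.044,10,3.5,-362,-65,0,0,0.044,10,3.5,-362,-40,0,0,0.044,10,3.5,-362,-10,0,0,0.044,10,3.5,-362,5,0,0,0.044,10,3.5,-362,10,0,0,0.044,10,3.5,-362,10,0,0,0.044]'

```text
t: 22.2
position: [0.4445, -0.2927, 0.0165]
tcp_rot: [-0.003, 1.0, 0.0, -0.001]
ft_force: [1.2, 0.1, 0.1]
width: 0.235
finger_force: 88.8
```

```bash
python3 st.py
```

```text
t 22.2 tcp [ 0.4445 -0.2927  0.0165] tip s,l,z mm -63.6 -316.5 40.8 hx [ 1.      0.0054 -0.001 ] F s,l,z 1.22 0.05 0.08 T [-0.01 -0.    0.03] w 0.235
```

>>> move_arm --increments '[10,0,0,3,0,0,0,10,0,0,5,0,0,0,10,0,0,6.5,0,0,0,10,0,0,6.5,0,0,0]'

```text
t: 22.6
position: [0.4452, -0.2939, 0.0104]
tcp_rot: [-0.002, 1.0, -0.0, 0.0]
ft_force: [-0.4, 0.4, -0.6]
width: 0.234
finger_force: 88.8
```

```bash
python3 st.py
```

```text
t 22.6 tcp [ 0.4452 -0.2939  0.0104] tip s,l,z mm -63.0 -317.8 34.9 hx [1.0e+00 4.7e-03 2.0e-04] F s,l,z -0.42 0.4 -0.61 T [ 0.03 -0.01  0.05] w 0.234
```

>>> move_arm --increments '[10,0,0,1,0,0,0,10,0,0,1.6,0,0,0,10,0,0,1.6,0,0,0,22,0,0,1.6,0,0,0,26,0,0,1.6,0,0,0,30,0,0,1.6,0,0,0,40,0,0,1.6,0,0,0,50,0,0,1.6,0,0,0,50,0,0,1.6,0,0,0,50,0,0,1.6,0,0,0]'

```text
t: 23.6
position: [0.4451, -0.2939, 0.0087]
tcp_rot: [-0.002, 1.0, -0.0, 0.0]
ft_force: [-0.1, -0.3, 0.4]
width: 0.587
finger_force: 0.0
```

```bash
python3 st.py
```

```text
t 23.6 tcp [ 0.4451 -0.2939  0.0087] tip s,l,z mm -63.1 -317.8 33.1 hx [1.     0.0047 0.    ] F s,l,z -0.15 -0.29 0.38 T [ 0.01 -0.03  0.02] w 0.587
```

>>> move_arm --increments '[50,0,0,-10,0,0,0,50,0,0,-35,0,0,0,50,0,0,-80,0,0,0,50,0,0,-130,0,0,0,50,0,0,-180,0,0,0,50,40,0,-220,0,0,0,50,80,0,-220,0,0,0,50,110,0,-220,0,0,0,50,110,0,-220,0,0,0,50,110,0,-220,0,0,0]'

```text
t: 24.6
position: [0.335, -0.2946, 0.2296]
tcp_rot: [-0.002, 1.0, -0.0, 0.001]
ft_force: [1.2, -0.3, -0.3]
width: 0.587
finger_force: 0.0
```

```bash
python3 - <<'E'
from h import *
from workcell import *
d=get_image("scene"); e=get_image("top")
cv2.imwrite("pics/end.png",np.vstack([cv2.resize(x[:,:,::-1],None,fx=1.5,fy=1.5,interpolation=cv2.INTER_CUBIC) for x in(d["color"][150:340,130:460],e["color"][80:280,80:410])])); s=sense(); print(s["t"],s["position"],s["width"])
E
```

```text
24.7 [ 0.33574949 -0.2944487   0.2289625 ] 0.5886652431414081
```

View pics/end.png

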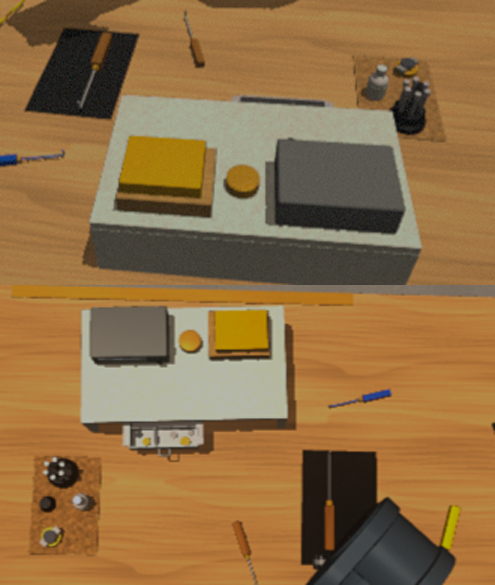

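The hook lies on the mat (top crop ~(330,500)), the tray is out with its eye showing at ~(165,455), and the cork-pad things are untouched.

```bash
python3 -c "
from workcell import *
print(job_done())"
```

```text
the job is handed in; nothing more can be done
None
```

The job is handed in: I drew the tray out to its stop with the hook and held about 8 N there for over half a second to set the catch (no separate confirmation that it engaged), then unhooked, laid the hook back on the mat and let go, leaving the cork-pad things untouched.

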